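# Hang washed part baskets to drain and secure the wash tank

### The arm

A 6-joint arm with a two-finger parallel gripper is mounted at the origin on the work surface. World frame = base frame: x ahead of the robot, y to its left, z up, the work surface at z = 0. Lengths are in mm, angles in rad, forces in N, time in s.
With the tool pointing down it reaches from about 275 to 825 mm from the base axis. Payload 4.9 kg.
Tool frame: the origin (TCP) lies at the very end of the fingers, on their centre line; the grasp point (between the pads) lies 19 mm behind it; z points along the fingers, y is the line along which they close (so a half turn about z gives the same grasp; the last joint's range is limited). The gripper opens to 85 mm and grips with 20 to 120 N. Pads are 22 mm wide; open, the fingers measure 114 mm over their backs; the gripper's body (76 mm by 85 mm) begins 54 mm behind the grasp point. The pads swing forward as they close: fully open they stand 13 mm farther back than shut.
Start: joints at [-1.387, 0.326, -0.193, 1.052, 0, 1.437], TCP at [171.875, -522.473, 231.281] pointing down, gripper open.
Joint ranges: [-2.65, 2.65], [-0.97, 1.79], [-1.3, 1.35], [-1.93, 2.1], [-1.47, 1.37], [-3.14, 3.14]. Speed limits (rad/s): [2.57, 2.57, 3.14, 3.14, 3.14, 3.14].

### API

Orientations are given as [roll, pitch, yaw] about the fixed x, y, z axes, in that order (R = Rz(yaw) Ry(pitch) Rx(roll)).
In Python, from bench import bot, solve_ik, imaging gives the robot as it stands. Calls block until the motion is done:
- bot.move_ptp(position, orientation): joint-space move of the TCP to a pose.
- bot.movel(position, rot=None, max_speed=150, threshold=None): straight line of the TCP; rot=None keeps the orientation; max_speed is the mean speed in mm/s. With threshold (N) it stops when the force on the tool has changed by that much, and returns True; else False.
- bot.move_j(angles): joint-space move.
- bot.grip(opening, effort=None): opening from 0.0 (shut) to 1.0 (fully open); effort is the grip in N (None keeps the last); returns when the fingers have stopped.
- bot.dwell(seconds).
- solve_ik(position, orientation): joint angles nearest the present ones, or None.
- bot.get_state(): the state.
- imaging.capture(name): name is "scene" or "top" or "wrist"; returns the picture (480x640x3 uint8, blue, green, red); there is no depth.
- imaging.camera_model(name): a dict with "K" (3x3 intrinsics, pixels), "position" and "rotation" of the camera in the world. Camera axes: x right, y up, looking along -z (the intrinsics and any distortion apply to the point x, -y, -z); pixel columns grow to the right and rows downward; lengths in mm; the calibration is good to about 2 mm. A picture is of the moment at which its call begins: read the wrist's pose just before it. camera_model takes no time and is no camera call; for the wrist camera it gives the pose at the moment of the call.
A pose or a line that the arm cannot do raises bot.IKError and nothing moves.
- bot.sign_off(): hands the job in; it is judged then, once.
The state is a dict: "t": time; "qpos": joint angles; "joint_velocities": joint speeds; "effort": joint torques, N m; "tcp_pos": TCP position; "orientation": TCP orientation; "contact_force": force on the tool from outside, world axes, zero at the start; "wrist_torque": the same for the moment, N m; "opening": opening from 0.0 (shut) to 1.0 (fully open); "gripper_force": force on a finger pad.
Only numpy, scipy, OpenCV 4.12 (cv2) and the standard library are available. Lean on these libraries where they do the work, as an engineer would, in place of code of your own. Each camera call takes 0.05 s, during which the arm holds its last target. There are 200 camera calls.

### The job

First slide the drip pan along the bench, without lifting it, from its parking outline squarely into the drain outline below the hooks; only then hang every dip basket that is there by its handle on a hook of the drain rack, one to a hook. When all of them hang, shut the wash tank's lid fully, then turn both turnbuttons all the way over the shut lid; at the end the pan must lie in the drain outline, everything must be at rest, and the other things on the bench are left alone.

Things in the scene. Friction and masses are not known exactly. Their poses are not given: they have to be found in the camera images.
- basket0: Slotted metal dip basket (all alike, under 0.25 kg), 52 (x) x 58 (y) x 50 mm high. Rigid 8 mm bar handle in its y-z plane, from y=+-26 up to a peak in the middle: bar underside 108, top 116 mm high; opening under it 44 wide, 58 high. On the peak an upright black grip block, 10 mm thick (x), 26 wide (y), 114 to 150 mm high. Origin: centre of underside, z up. Same after a half turn.
- basket1: Slotted metal dip basket (all alike, under 0.25 kg), 52 (x) x 58 (y) x 50 mm high. Rigid 8 mm bar handle in its y-z plane, from y=+-26 up to a peak in the middle: bar underside 108, top 116 mm high; opening under it 44 wide, 58 high. On the peak an upright black grip block, 10 mm thick (x), 26 wide (y), 114 to 150 mm high. Origin: centre of underside, z up. Same after a half turn.
- basket2: Slotted metal dip basket (all alike, under 0.25 kg), 52 (x) x 58 (y) x 50 mm high. Rigid 8 mm bar handle in its y-z plane, from y=+-26 up to a peak in the middle: bar underside 108, top 116 mm high; opening under it 44 wide, 58 high. On the peak an upright black grip block, 10 mm thick (x), 26 wide (y), 114 to 150 mm high. Origin: centre of underside, z up. Same after a half turn.
- basket3: Slotted metal dip basket (all alike, under 0.25 kg), 52 (x) x 58 (y) x 50 mm high. Rigid 8 mm bar handle in its y-z plane, from y=+-26 up to a peak in the middle: bar underside 108, top 116 mm high; opening under it 44 wide, 58 high. On the peak an upright black grip block, 10 mm thick (x), 26 wide (y), 114 to 150 mm high. Origin: centre of underside, z up. Same after a half turn.
- rack: Fixed drain rack. Origin on the table amid the drain outline; +x to the rail, y along it. Two 20 mm posts at x=90, y=+-170 mm carry a 20 mm rail, top 238 mm high. Four hooks 72 mm apart point from it to -x: 9 mm round bars, top 240 mm above the table, running to x=-22 mm, then bent up to a tip at x=-32 mm (outermost -37), 18 mm above the bar's top.
- hook0 (a point): Place where a handle rests on hook 0 (counted along the rack's +y): top of its bar at x = 0 in the rack's frame, y = -108 mm, 240 mm above the table. Axes as the rack's.
- hook1 (a point): Place where a handle rests on hook 1 (counted along the rack's +y): top of its bar at x = 0 in the rack's frame, y = -36 mm, 240 mm above the table. Axes as the rack's.
- hook2 (a point): Place where a handle rests on hook 2 (counted along the rack's +y): top of its bar at x = 0 in the rack's frame, y = 36 mm, 240 mm above the table. Axes as the rack's.
- hook3 (a point): Place where a handle rests on hook 3 (counted along the rack's +y): top of its bar at x = 0 in the rack's frame, y = 108 mm, 240 mm above the table. Axes as the rack's.
- drain_mark (a point): Centre of the white drain outline (160 by 310 mm) on the table straight below the hooks; long side along its y. Axes as the rack's. A like parking outline, where the pan starts (roughly), lies 170 mm along -y.
- pan: Loose sheet-metal drip pan, 130 mm (x) by 280 mm (y), 30 mm high, walls 4 mm, 0.35 to 0.7 kg. Origin: centre of its underside. At its -y end a stub carries an upright black grip block.
- pan_grip (a point): Centre of the top of the pan's grip block: at y = -215 mm, z = 65 mm in the pan's frame. The block is 30 mm along x, 12 mm thick along y, from 15 to 65 mm high. Axes as the pan's.
- tank: Fixed galvanised wash tank, 160 mm deep (x), 180 mm wide (y), 100 mm high, with a 40 mm ledge along its front (-x), top 106 mm above the table. Origin on the table, 100 mm in front of the hinge line; x points to the hinge, y along the hinge.
- lid_hinge (a point): Middle of the lid's hinge line, which runs along the tank's y on its far (+x) rim, 100 mm above the table. Axes as the tank's.
- lid (a joint): Hinge angle of the tank's sheet lid (160 mm from hinge to free edge, 184 mm wide, 6 mm thick, no handle): 0 lies shut (outer face 106 mm above the table), positive stands up, leaning over the tank. A stiff hinge (about 0.35 N m) that stays where it is left; pushed down on its outer face it needs under 5 N near the free edge.
- turn_left (a joint): The left turnbutton on the tank's front ledge, on a vertical pin: at 0 it points to the tank's +y (clear), at 1.57 (stop) to the tank's +x, over the lid. Stays where left (0.03 N m). Pin at x = -81 mm, y = 36 mm in the tank's frame, 106 mm high. A bar 14 mm wide, 50 mm long from the pin; on it an upright fin, 9 mm thick, runs from the pin to 46 mm out, top 138 mm above the table.
- turn_right (a joint): The right turnbutton on the tank's front ledge, on a vertical pin: at 0 it points to the tank's -y (clear), at 1.57 (stop) to the tank's +x, over the lid. Stays where left (0.03 N m). Pin at x = -81 mm, y = -36 mm in the tank's frame, 106 mm high. A bar 14 mm wide, 50 mm long from the pin; on it an upright fin, 9 mm thick, runs from the pin to 46 mm out, top 138 mm above the table.
- bracket: Bystander: loose steel angle bracket about 50 by 60 by 50 mm, among the baskets.
- clamp: Bystander: loose C-clamp lying flat, 100 mm long.
- hammer: Bystander: hammer lying flat.
- brush: Bystander: brush lying flat.
- spray: Bystander: grey can, 52 mm diameter, 150 mm high.
- pail: Bystander: white plastic tub, 100 mm diameter, 90 mm high.
- carton: Bystander: cardboard carton 80 by 60 by 50 mm.
Mind the look-alikes: they are no part of the job. What is shaped like the basket1 but blue or red is not meant.

How it is judged:
By the outcome, as a careful person would: the job done as asked, in the order asked, and still so for the second after the job is handed in, with the robot touching nothing.
Of basket0, basket1, basket2, basket3 only 2 to 4 are there at a start; the rules pass over those that are not, and their reading is None.
At some moment in a run one of pan may be knocked a few centimetres aside while the robot is not near it.
Once in a run the grip may slacken for a moment while it holds something.
It also fails if it takes over 210 s, if anything falls off the work surface, if the arm or the gripper's body presses on something with over 40 N, if the wrist force passes 120 N, or if a joint passes its speed limit or range.

## Working session

There is one attempt and no reset: what is moved stays moved. The work goes in short steps, each a Python script; the robot and the scene stay as the last script left them, time stands still between calls to the robot, and variables do not carry over. Pictures are saved under pics/ and viewed, at most 16 in all, crops included, and the job is handed in when it is done.

```bash
ls; mkdir -p pics; python3 - <<'E'
from bench import bot, imaging
import cv2
for n in("scene","top","wrist"):
    m=imaging.camera_model(n); print(n,m)
    cv2.imwrite(f"pics/{n}0.png",imaging.capture(n))
print(bot.get_state())
E
```

```text
pics
scene {'K': array([[444.378394  ,   0.        , 313.7838069 ],
       [  0.        , 444.378394  , 248.15038894],
       [  0.        ,   0.        ,   1.        ]]), 'position': array([1091.21215541,  693.01695585,  919.79992995]), 'rotation': array([0.83378519, 0.01606376, 2.32868343])}
top {'K': array([[582.60246938,   0.        , 324.28075799],
       [  0.        , 582.60246938, 233.20428204],
       [  0.        ,   0.        ,   1.        ]]), 'position': array([ 301.82289627,   83.95153497, 1734.25682053]), 'rotation': array([ 0.11856427,  0.01005134, -1.58334647])}
wrist {'K': array([[387.66235296,   0.        , 326.65226709],
       [  0.        , 387.66235296, 242.33747868],
       [  0.        ,   0.        ,   1.        ]]), 'position': array([ 250.87724103, -496.57551764,  373.65906322]), 'rotation': array([-3.28992935e-01,  1.13153999e-03, -1.25283179e+00])}
{'t': 0.15, 'qpos': array([-1.38720086e+00,  3.26799113e-01, -1.93330002e-01,  1.05199760e+00,
        2.08648059e-05,  1.43660131e+00]), 'joint_velocities': array([-0.0003367 , -0.00246355,  0.00491592, -0.00055965,  0.00162786,
       -0.0002115 ]), 'effort': array([ 1.51003129e-03, -4.43704140e+01,  2.62665170e+01,  1.04437824e-02,
       -7.86377018e-05,  6.71730319e-06]), 'tcp_pos': array([ 171.79824124, -522.02881899,  230.6770174 ]), 'orientation': array([-3.14027702e+00, -1.98673552e-04,  3.17790347e-01]), 'contact_force': array([ 0.14429247, -0.09236076, -0.17062536]), 'wrist_torque': array([-0.04994378, -0.01183496,  0.02636009]), 'gripper_force': 0.0, 'opening': 1.0006806698194886}
```

View pics/top0.png

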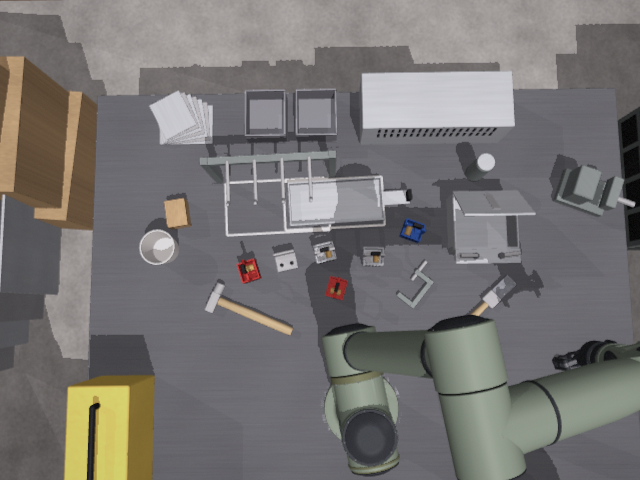

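View pics/scene0.png

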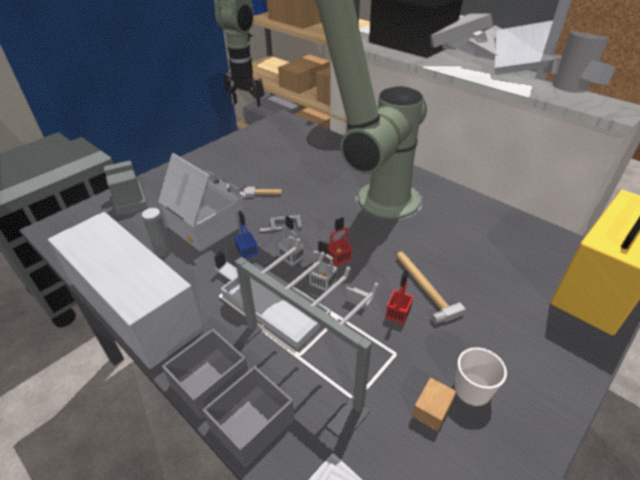

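Two grey baskets near (324,252) and (374,256), bracket (286,260). Pan (336,202) with grip at (407,196), drain outline centre about (275,207). Tank (487,230) with buttons at (470,256) and (508,254). Enlarging the top view.

```bash
cat > h.py <<'E'
import numpy as np, cv2
from scipy.spatial.transform import Rotation as R
from bench import bot, solve_ik, imaging
def cam(n):
    m=imaging.camera_model(n); return m["K"],np.array(m["position"]),R.from_euler("xyz",m["rotation"]).as_matrix()
def ray(c,uv):
    K,p,M=c; u,v=uv; d=np.array([(u-K[0,2])/K[0,0],-(v-K[1,2])/K[1,1],-1.]); return p,M@d
def onz(c,uv,z):
    p,d=ray(c,uv); return p+d*(z-p[2])/d[2]
def proj(c,X):
    K,p,M=c; q=M.T@(np.asarray(X,float)-p); return np.array([K[0,0]*q[0]/-q[2]+K[0,2],K[1,1]*-q[1]/-q[2]+K[1,2]])
def tri(obs):
    A=np.zeros((3,3));b=np.zeros(3);P=[]
    for c,uv in obs:
        p,d=ray(c,uv); d=d/np.linalg.norm(d); Q=np.eye(3)-np.outer(d,d); A+=Q;b+=Q@p
    X=np.linalg.solve(A,b); return X,[np.linalg.norm(proj(c,X)-uv) for c,uv in obs]
E
python3 - <<'E'
from h import *
a=cv2.imread("pics/top0.png")
cv2.imwrite("pics/t1.png",cv2.resize(a[150:290,200:400],None,fx=4,fy=4,interpolation=cv2.INTER_CUBIC))
cv2.imwrite("pics/t2.png",cv2.resize(a[170:290,380:550],None,fx=4.5,fy=4.5,interpolation=cv2.INTER_CUBIC))
c=cam("top")
print(onz(c,(362,410),0),onz(c,(324,252),100),onz(c,(407,196),65))
E
```

```text
[-7.65559159 -3.81068815  0.        ] [443.44593559  99.39259478 100.        ] [ 606.35027231 -143.29590863   65.        ]
```

View pics/t1.png

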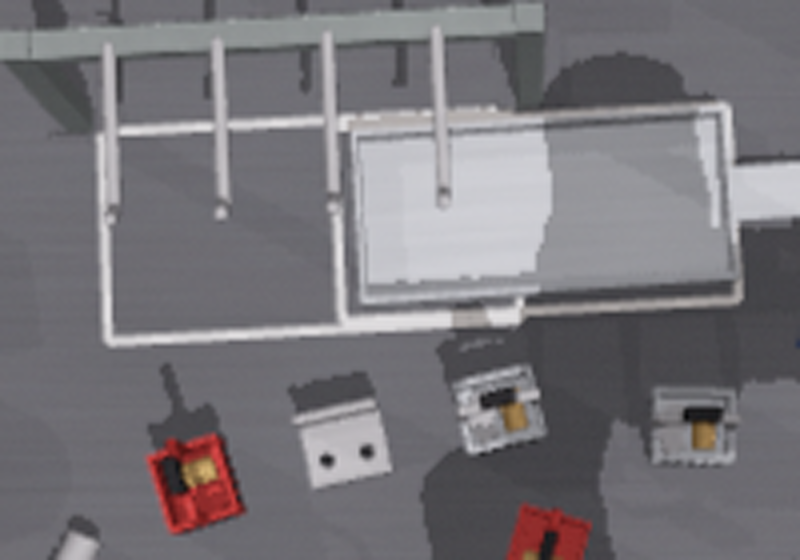

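View pics/t2.png

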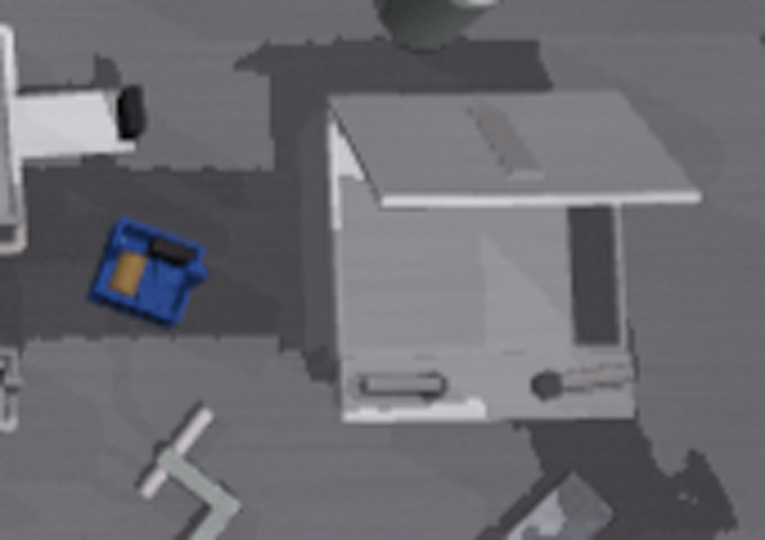

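Enlarged: drain outline corners at crop (100,132), (108,342), (521,325); hook tips at (111,213), (221,211), (334,204), (444,199); pan rim corners (348,125), (727,103), (740,300); basket grips ~(497,398) and (703,414). Tank crop: pins ~(430,384) and (546,384), lid free edge (382,200)–(700,197).

```bash
python3 - <<'E'
from h import *
np.set_printoptions(precision=1,suppress=True)
c=cam("top")
f1=lambda u,v:((u+.5)/4-.5+200,(v+.5)/4-.5+150)
f2=lambda u,v:((u+.5)/4.5-.5+380,(v+.5)/4.5-.5+170)
P=lambda n,p,z:print(n,onz(c,p,z))
P("TL",f1(100,132),0);P("BL",f1(108,342),0);P("BR",f1(521,325),0)
for t in((111,213),(221,211),(334,204),(444,199)):P("tip",f1(*t),256)
for t in((348,125),(727,103),(740,300),(362,300)):P("pan rim",f1(*t),30)
P("pangrip",f2(131,108),65)
P("b0 grip",f1(497,398),150);P("b1 grip",f1(703,414),150)
for t in((455,380),(533,363),(548,435),(472,455)):P("b0 rim",f1(*t),50)
for t in((655,390),(736,390),(736,463),(655,460)):P("b1 rim",f1(*t),50)
P("front L",f2(343,418),103);P("front R",f2(636,415),103)
P("pinL",f2(437,384),138);P("finLend",f2(362,384),138);P("pinR",f2(546,383),138);P("finRend",f2(632,372),138)
for t in((382,202),(700,197)):
  for z in(220,250,260):P("lid free %d"%z,f2(*t),z)
P("lidhinge",f2(330,97),103);P("lidhinge",f2(617,93),103)
E
```

```text
TL [667.3 399.2   0. ]
BL [506.8 392.    0. ]
BR [515.4  81.9   0. ]
tip [560.2 345.2 256. ]
tip [560.5 274.3 256. ]
tip [564.  201.5 256. ]
tip [566.3 130.6 256. ]
pan rim [663.6 208.8  30. ]
pan rim [676.1 -73.7  30. ]
pan rim [528.1 -79.7  30. ]
pan rim [531.9 199.1  30. ]
pangrip [ 613.3 -148.5   65. ]
b0 grip [447.   99.2 150. ]
b1 grip [434.2 -41.  150. ]
b0 rim [469.7 130.5  50. ]
b0 rim [481.3  73.6  50. ]
b0 rim [428.8  63.5  50. ]
b0 rim [415.  118.7  50. ]
b1 rim [460.4 -14.5  50. ]
b1 rim [459.6 -73.2  50. ]
b1 rim [406.7 -71.9  50. ]
b1 rim [409.6 -13.5  50. ]
front L [ 408.8 -269.   103. ]
front R [ 408.2 -450.5  103. ]
pinL [ 426.4 -319.3  138. ]
finLend [ 427.1 -273.7  138. ]
pinR [ 426.2 -385.5  138. ]
finRend [ 432.2 -438.   138. ]
lid free 220 [ 526.7 -271.2  220. ]
lid free 250 [ 522.3 -264.2  250. ]
lid free 260 [ 520.8 -261.9  260. ]
lid free 220 [ 527.1 -456.   220. ]
lid free 250 [ 522.6 -445.3  250. ]
lid free 260 [ 521.1 -441.7  260. ]
lidhinge [ 611.5 -268.7  103. ]
lidhinge [ 611.4 -449.2  103. ]
```

```bash
cat >> h.py <<'E'
PI=np.pi
def down(y): return [PI,0,y]
def go(x,y,z,yaw): bot.move_ptp([x,y,z],down(yaw))
def lin(x,y,z,yaw=None,**k): return bot.movel([x,y,z],None if yaw is None else down(yaw),**k)
def snap(name,cm="wrist"):
    c=cam(cm); a=imaging.capture(cm); cv2.imwrite(f"pics/{name}.png",a); np.savez(f"pics/{name}.npz",K=c[0],p=c[1],M=c[2]); return c,a
def load(name):
    d=np.load(f"pics/{name}.npz"); return (d["K"],d["p"],d["M"]),cv2.imread(f"pics/{name}.png")
def black(a,c,z,lim=60,n=4,roi=None,amin=60):
    "dark blobs: centre on plane z, axis direction, area"
    m=(a.max(2)<lim).astype(np.uint8)
    out=[]
    for k in sorted(cv2.findContours(m,cv2.RETR_EXTERNAL,cv2.CHAIN_APPROX_NONE)[0],key=cv2.contourArea)[::-1]:
        if cv2.contourArea(k)<amin: break
        (u,v),(w,h),t=cv2.minAreaRect(k); out.append((round(u),round(v),round(w),round(h),round(t),onz(c,(u,v),z).round(1)))
    return out[:n]
E
python3 - <<'E'
from h import *
go(440,30,280,PI/2); c,a=snap("w_b"); print(black(a,c,150,45,8))
go(600,-130,240,PI+.04); c2,a2=snap("w_p"); print(black(a2,c2,65,45,8))
cv2.imwrite("pics/m1.png",np.vstack([a,a2])[::,:]); cv2.imwrite("pics/m1.png",np.hstack([cv2.resize(a,(400,300)),cv2.resize(a2,(400,300))]))
print(bot.get_state()["t"])
E
```

```text
[(320, 399, 160, 639, 90, array([ 433.8, -124.1,  150. ])), (403, 417, 43, 22, 76, array([ 507., -143.,  150.])), (322, 292, 16, 9, 90, array([436.1, -22. , 150. ])), (197, 169, 32, 8, 14, array([349.3,  73.4, 150. ]))]
[(320, 399, 639, 160, 0, array([ 791.5, -130. ,   65. ])), (397, 419, 25, 6, 76, array([812.9, -49.6,  65. ])), (377, 418, 25, 6, 81, array([813. , -70.8,  65. ])), (356, 417, 23, 6, 86, array([813.2, -92.3,  65. ])), (482, 340, 21, 7, 55, array([717.2,  21.2,  65. ])), (336, 416, 21, 5, 90, array([ 812.7, -112.9,   65. ])), (314, 416, 22, 5, 90, array([ 813. , -135.4,   65. ])), (209, 413, 5, 24, 22, array([ 813.1, -242. ,   65. ]))]
4.0667
```

View pics/m1.png

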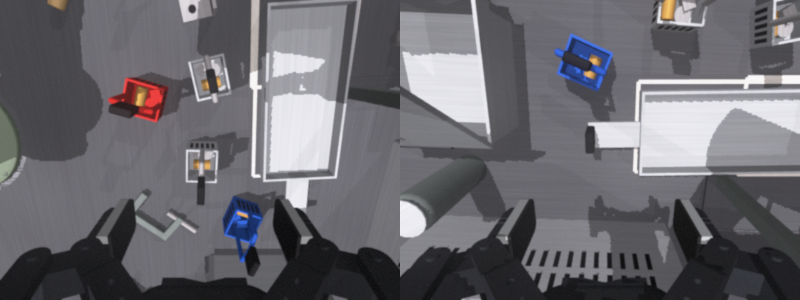

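Left: grey baskets (210,80) and (200,160) with grips leaning toward the picture bottom; right: the pan's grip block at (590,139), pan straight. Now numeric checks by small regions.

```bash
python3 - <<'E'
from h import *
np.set_printoptions(precision=1,suppress=True)
c,a=load("w_b"); c2,a2=load("w_p")
for X in((447,99.2,150),(434.2,-41,150),(447,99.2,114),(434.2,-41,114)):print(proj(c,X))
for X in((613.3,-148.5,65),(604,66,0)):print(proj(c2,X))
x=cv2.resize(a[80:350,270:420],None,fx=2.6,fy=2.2)
def sub(a,c,r,z,l):
    u0,v0,u1,v1=r; s=a[v0:v1,u0:u1]; m=(s.max(2)<l).astype(np.uint8)
    k=max(cv2.findContours(m,0,1)[0],key=cv2.contourArea); q=cv2.boxPoints(cv2.minAreaRect(k))+[u0,v0]
    print(q.tolist(),cv2.contourArea(k)); [print("   ",onz(c,p,z)) for p in q]
sub(a,c,(315,95,365,160),150,50); sub(a,c,(300,270,345,345),150,50); sub(a2,c2,(285,190,330,260),65,50)
k=np.hstack([cv2.resize(a[80:350,270:420],(300,540)),cv2.resize(a2[170:305,280:385],(420,540))])
cv2.imwrite("pics/m2.png",k)
E
```

```text
[336.7 130. ]
[319.3 313.7]
[335.6 127.7]
[320.  293.4]
[305.  228.6]
[520.  209.4]
[[330.230770111084, 113.15384674072266], [340.0384635925293, 111.19231033325195], [342.1153869628906, 121.57692337036133], [332.3076934814453, 123.53845977783203]] 68.5
    [442.6 110.1 150. ]
    [449.2 111.3 150. ]
    [450.6 104.7 150. ]
    [444.  103.4 150. ]
[[317.0, 284.0], [326.0, 284.0], [326.0, 302.0], [317.0, 302.0]] 140.0
    [432.6 -15.2 150. ]
    [439.6 -15.2 150. ]
    [439.6 -30.7 150. ]
    [432.5 -30.7 150. ]
[[309.0, 211.0], [309.0, 211.0], [309.0, 211.0], [309.0, 211.0]] 0.0
    [ 597.7 -145.4   65. ]
    [ 597.7 -145.4   65. ]
    [ 597.7 -145.4   65. ]
    [ 597.7 -145.4   65. ]
```

View pics/m2.png

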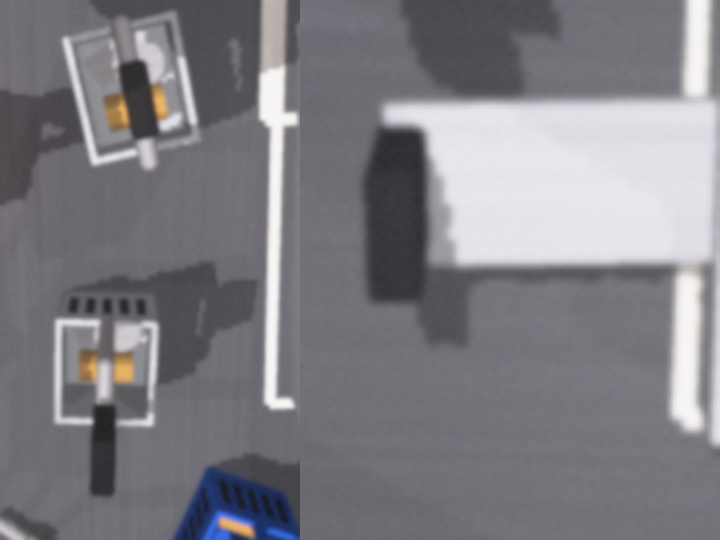

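```bash
python3 - <<'E'
from h import *
Y=PI+.045
bot.grip(.6,60)
go(614.8,-147.5,130,Y); lin(614.8,-147.5,26)
bot.grip(0,60); s=bot.get_state(); print("open",s["opening"],s["gripper_force"],s["contact_force"])
lin(599.5,24.6,26,PI+.03,max_speed=70); s=bot.get_state(); print(s["tcp_pos"],s["opening"],s["contact_force"],s["gripper_force"])
bot.grip(.5); lin(599.5,24.6,140)
go(520,24.6,300,PI+.03) ; snap("pan2")
print(bot.get_state()["t"]); 
# out of top view's way, then look
go(440,-45,280,PI/2); c,a=snap("top2","top")
cv2.imwrite("pics/m3.png",np.hstack([cv2.resize(a[150:290,200:420],(400,300),interpolation=2),cv2.resize(cv2.imread("pics/pan2.png"),(400,300))]))
E
```

```text
open 0.13370507608135726 59.582144021987915 [-1.2659878  -1.93736874  5.71824716]
[600.87532411  23.08981288  27.17234412] 0.13488553162621875 [ 0.29657102 -5.41098053  6.83157443] 59.41567897796631
11.025
```

View pics/m3.png

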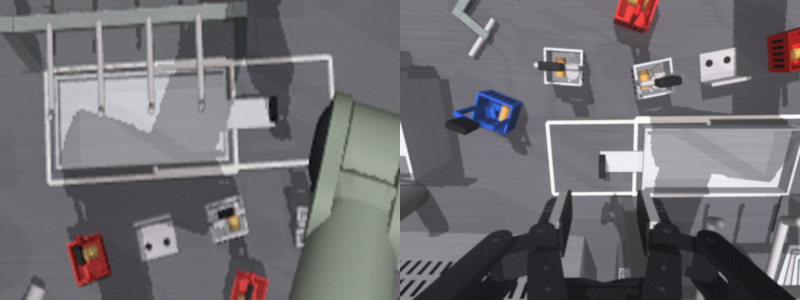

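The pan lies in the drain outline (left view: rim about 57–230 inside outline 47–237). Now the first basket, pausing before the hook.

```bash
cat >> h.py <<'E'
O=np.array([593,239.5]); RY=.03
def rk(x,y): return O+[x*np.cos(RY)-y*np.sin(RY),x*np.sin(RY)+y*np.cos(RY)]
def st(l):
    s=bot.get_state(); print(l,"t%.1f"%s["t"],s["tcp_pos"].round(1),"op%.3f"%s["opening"],"gf%.0f"%s["gripper_force"],s["contact_force"].round(1)); return s
def pick(x,y,yaw,hy,name):
    bot.grip(.45,80); go(x,y,190,PI/2+yaw); st("pre")
    lin(x,y,117); bot.grip(0,80); st("grip")
    lin(x,y,300,max_speed=120); st("lift"); snap(name+"_lift")
    px,py=rk(-130,hy); lin(px,py,300,PI/2+RY,max_speed=150); st("pre-hook"); snap(name+"_pre"); snap(name+"_scene","scene")
def hang(hy):
    z=300
    lin(*rk(0,hy),290,max_speed=100); st("over")
    lin(*rk(0,hy),251,max_speed=60); st("low"); print(lin(*rk(0,hy),246,max_speed=15,threshold=4)); st("down")
    bot.grip(.28); st("open"); lin(*rk(0,hy),320,max_speed=100); lin(*rk(-150,hy),320); st("away")
E
python3 - <<'E'
from h import *
pick(448.9,99,.19,36,"A")
a=cv2.imread("pics/A_lift.png");b=cv2.imread("pics/A_pre.png");s=cv2.imread("pics/A_scene.png")
cv2.imwrite("pics/m4.png",np.hstack([cv2.resize(a[150:,100:540],(390,300)),cv2.resize(s[150:400,150:450],(390,300))]))
print(cv2.absdiff(a,b)[330:,:].mean())
E
```

```text
pre t13.3 [449.4  98.6 190.6] op0.450 gf0 [ 0.1 -0.2 -0.5]
grip t14.3 [449.7  99.1 118.1] op0.102 gf79 [-1.9  1.2  6.4]
lift t16.0 [448.5  99.  299.3] op0.106 gf78 [-0.2 -0.7 -1.9]
pre-hook t17.3 [461.9 271.  300. ] op0.101 gf78 [ 0.  -0.5 -1.6]
20.098149305555555
```

View pics/m4.png

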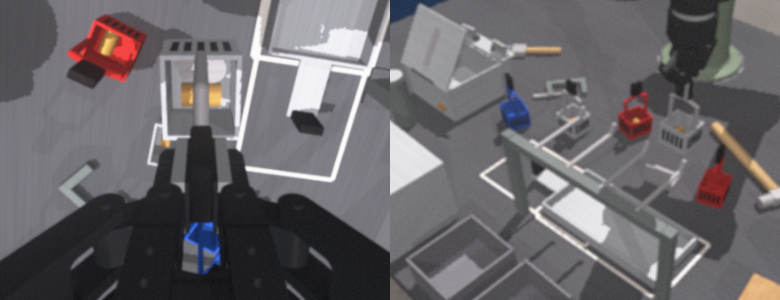

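The basket hangs straight in the grip (crop (200,90); scene (682,125)). Hang it, then pick the second.

```bash
python3 - <<'E'
from h import *
hang(36)
c,a=snap("A_hung","scene")
pick(435.7,-41,-.01,-108,"B")
b=cv2.imread("pics/B_scene.png")
cv2.imwrite("pics/m5.png",np.hstack([cv2.resize(a[150:400,150:450],(400,333)),cv2.resize(b[150:400,150:450],(400,333))]))
E
```

```text
over t18.9 [591.5 275.6 290.2] op0.104 gf78 [ 0.3  0.  -2.4]
low t19.7 [591.9 275.5 250.7] op0.105 gf78 [-0.1  0.3 -1.1]
True
down t19.9 [592.  275.5 250.2] op0.110 gf79 [0.7 0.7 4.3]
open t20.2 [591.  275.2 248.6] op0.280 gf0 [-0.4  0.3 -0.5]
away t22.2 [442.7 271.  319.9] op0.281 gf0 [ 0.1 -0.8  0.7]
pre t23.8 [436.4 -40.5 190.5] op0.451 gf0 [ 1.   0.1 -0.6]
grip t24.8 [436.4 -41.2 118. ] op0.108 gf78 [-1.5  0.1  5.8]
lift t26.5 [435.3 -40.9 299.3] op0.101 gf78 [ 0.3 -0.2 -1.6]
pre-hook t27.8 [466.2 127.1 300. ] op0.102 gf78 [ 0.2 -0.6 -1.4]
```

View pics/m5.png

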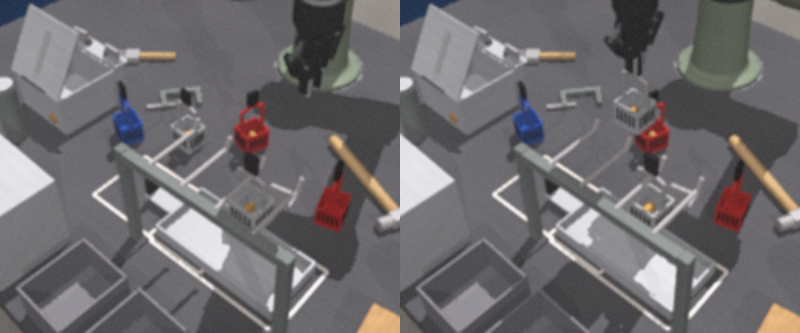

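Basket A hangs on hook 2 (left (250,195)); B is held before hook 0. Hang B, then shut the lid.

```bash
python3 - <<'E'
from h import *
hang(-108)
snap("B_hung","scene")
bot.grip(0,60)
H=np.array([609.,-359.5]); 
def P(d,r=125): 
    t=np.radians(d); return [H[0]-r*np.cos(t)+6*np.sin(t)+11,H[1],100+r*np.sin(t)+6*np.cos(t)]
p=P(72); go(p[0],p[1],330,0); bot.movel(p); st("start")
for d in range(64,-1,-8):
    q=P(d); q[2]+=1 if d==0 else 0; bot.movel(q,max_speed=60); s=st(d)
print(lin(q[0],q[1],102,max_speed=15,threshold=8)); st("end")
lin(q[0],q[1],220); go(440,-200,300,PI); 
c,a=snap("top3","top")
cv2.imwrite("pics/m6.png",np.vstack([cv2.resize(a[150:250,200:420],(660,300),interpolation=2),cv2.resize(a[170:270,420:550],(390,300),interpolation=2)[:, :].copy() if 0 else cv2.resize(cv2.copyMakeBorder(a[185:275,440:540],0,0,0,98,0),(660,300),interpolation=2)]))
E
```

```text
over t29.4 [595.8 131.6 290.2] op0.103 gf78 [ 0.3  0.4 -1.8]
low t30.2 [596.2 131.6 250.7] op0.102 gf78 [ 0.1  0.2 -1.8]
True
down t30.4 [596.3 131.5 250.3] op0.103 gf79 [ 0.2 -1.1  4. ]
open t30.7 [595.2 131.5 248.8] op0.278 gf0 [ 0.4  0.8 -0.4]
away t32.7 [447.  127.  319.9] op0.280 gf0 [-0.5  0.5  0.3]
start t35.8 [ 587.7 -359.6  222. ] op-0.001 gf0 [ 0.5 -0.2 -0.7]
64 t36.3 [ 570.7 -359.8  215.7] op-0.002 gf0 [ 1.1 -0.5  0.6]
56 t36.7 [ 555.1 -359.5  207.1] op-0.002 gf0 [ 0.2  0.6 -0. ]
48 t37.1 [ 540.5 -359.4  196.8] op-0.003 gf0 [-0.5  0.5  0.2]
40 t37.6 [ 527.7 -359.3  184.7] op-0.000 gf0 [ 0.1 -0.5  1.5]
32 t38.0 [ 516.6 -359.2  170.9] op-0.002 gf0 [ 0.2 -1.1  0.6]
24 t38.5 [ 507.7 -359.2  155.7] op0.005 gf0 [ 0.5 -0.5 -0.5]
16 t38.9 [ 500.9 -359.2  139.6] op-0.001 gf0 [0.1 0.1 0.1]
8 t39.4 [ 496.6 -359.2  122.7] op-0.004 gf0 [ 0.9 -0.3 -0.1]
0 t39.8 [ 494.6 -359.2  106.3] op-0.001 gf0 [-0.6  0.3  0.1]
True
end t40.0 [ 494.8 -359.3  106. ] op-0.000 gf2 [-0.3  0.5  4.2]
```

View pics/m6.png

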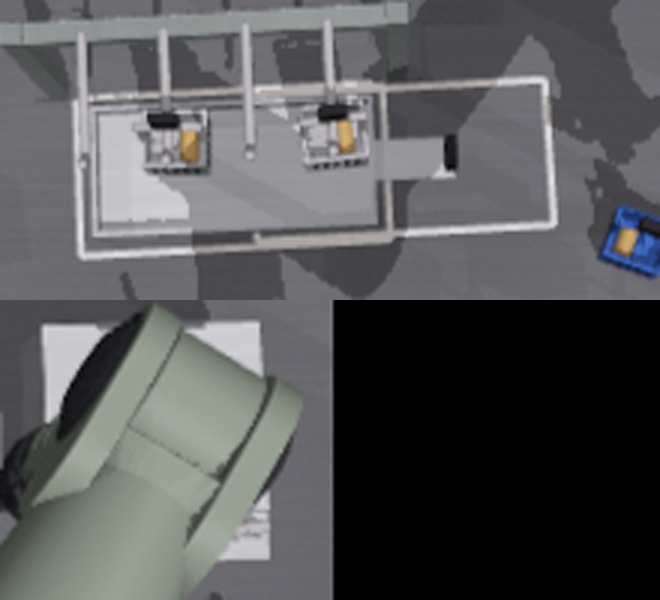

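Both baskets hang (hooks 0 and 2); the pan seems nearer the outline's right end (rim 97..385 against outline 78..388). Measure it.

```bash
python3 - <<'E'
from h import *
np.set_printoptions(precision=1,suppress=True)
c,a=load("top3"); c2,b=load("top2")
f=lambda u,v:((u+.5)/3-.5+200,(v+.5)/3-.5+150)
print("grip",onz(c,f(449,152),65))
for p in((95,110),(97,236),(378,230),(380,95)):print("rim",onz(c,f(*p),30))
for p in((75,100),(80,258),(392,238),(255,88)):print("out",onz(c,f(*p),0))
g=lambda u,v:((u+.5)/1.818-.5+200,(v+.5)/2.143-.5+150)
print("before: grip",onz(c2,g(272,111),65),"rim",onz(c2,g(55,73),30),onz(c2,g(230,166),30))
go(520,20,300,PI+.03); go(520,80,330,PI+.03); snap("pan4"); go(330,-300,330,PI/2+.3-PI/2); c,a=snap("top4","top"); cv2.imwrite("pics/m7.png",np.vstack([cv2.resize(a[165:245,215:365],(750,400),interpolation=2),cv2.resize(cv2.copyMakeBorder(a[190:270,440:540],0,0,0,200,0),(750,200),interpolation=2)]))
E
```

```text
grip [596.   24.3  65. ]
rim [649.5 373.7  30. ]
rim [523.3 370.9  30. ]
rim [525.4  94.2  30. ]
rim [660.5  90.5  30. ]
out [666.2 399.1   0. ]
out [505.2 392.9   0. ]
out [521.1  80.5   0. ]
out [675.9 216.9   0. ]
before: grip [592.5  24.2  65. ] rim [657.2 377.6  30. ] [522.8  92.4  30. ]
```

View pics/m7.png

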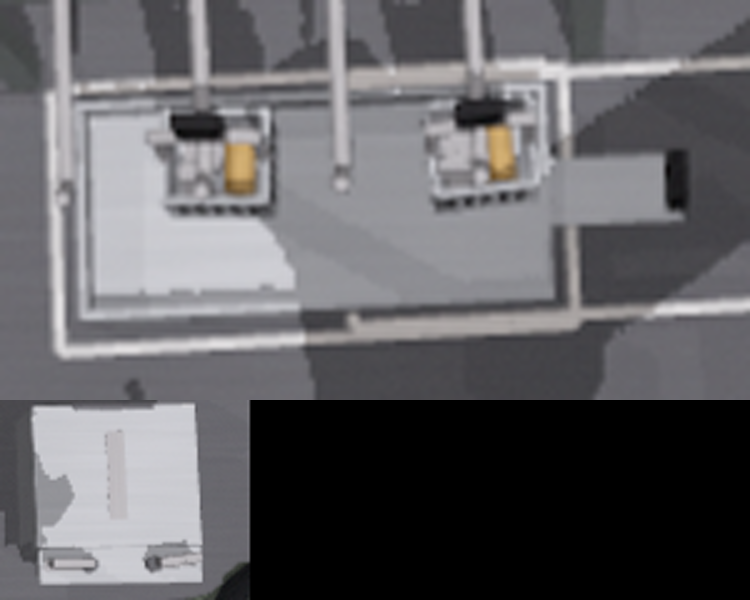

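Lid is shut. Get the pan's gaps from intensity profiles.

```bash
python3 - <<'E'
from h import *
np.set_printoptions(precision=1,suppress=True,linewidth=200)
c,a=load("top4"); g=cv2.cvtColor(a,cv2.COLOR_BGR2GRAY).astype(int)
for v in(213,218,222): print(v,"L",g[v,222:238],"R",g[v,320:336])
for u in(262,290,300): print(u,"T",g[172:192,u],"B",g[218:238,u])
# world y of columns at z=0 and z=30
for u in(226,231,325,329): print(u,onz(c,(u,218),0)[:2],onz(c,(u,218),30)[:2])
E
```

```text
213 L [107 109 128 186 211 162 108 108 144 192 132 152 197 197 196 197] R [149 149 149 147 135 102  68  84 132 157 112  67  70  68  67  68]
218 L [107 107 117 168 215 185 107 105 142 193 139 151 195 195 194 195] R [151 150 151 149 140 117  69  74 114 160 139  68  68  68  69  68]
222 L [109 108 114 163 215 188 107 107 141 192 151 139 197 197 197 197] R [140 140 140 140 140 126  68  68 105 164 153  68  68  68  68  68]
262 T [ 73  75  75  74  75  76  75  96 144 160 112  89 120 119 144 187 117 111 131 180] B [206 206 205 203 193 152 150 162 184 172 113 101 101 108 168 213 181 108 109 110]
290 T [110 110 110 110 102  83 122 172 173 168 146 127 105  95 131 142 142 142 141 144] B [141 140 142 143 149 149 149 141 104  72 101 152 165 165 151  87  70  74  77  75]
300 T [ 72  72  73  71  73 110 161 175 174 163 131 136  81 119 149 133 142 146 159 160] B [141 141 142 142 142 142 141 128  74  80 126 166 165 158 129  70  72  73  74  74]
226 [558.8 394.3] [554.4 388.9]
231 [558.6 379.2] [554.2 374.1]
325 [554.6  96. ] [550.3  95.8]
329 [554.5  84. ] [550.1  84. ]
```

```bash
python3 - <<'E'
from h import *
np.set_printoptions(precision=1,suppress=True,linewidth=200)
c,a=load("top4"); g=cv2.cvtColor(a,cv2.COLOR_BGR2GRAY).astype(int)
for u in(244,262,278,310): print(u,"T",g[174:196,u],"B",g[218:238,u])
w=lambda u,v,z:onz(c,(u,v),z)[:2]
print("T",w(262,180.8,0),"rimT",w(262,185.5,30),"rimB",w(262,227.7,30),"B",w(262,233.1,0))
# tank
print("tank rows"); 
f=lambda u,v:((u+.5)/2.5-.5+440,(v-400+.5)/2.5-.5+190)
for n,p,z in(("lid TL",(32,406),106),("lid TR",(195,403),106),("front L",(41,585),106),("front R",(203,582),106),("finLout",(48,562),138),("finLin",(98,562),138),("finRin",(147,562),138),("finRout",(200,561),138)):print(n,onz(c,f(*p),z))
cv2.imwrite("pics/m8.png",cv2.resize(a[195:265,445:530],None,fx=8,fy=8,interpolation=2))
E
```

```text
244 T [107 111 110 111 111 110 139 178 160  97 124 174 154 139 181 194 187 165 161 156 189 195] B [201 204 204 204 201 186 141 140 163 185 153 109 101 102 115 174 213 180 106 108]
262 T [ 75  74  75  76  75  96 144 160 112  89 120 119 144 187 117 111 131 180 187 169 169 170] B [206 206 205 203 193 152 150 162 184 172 113 101 101 108 168 213 181 108 109 110]
278 T [ 73  73  74  75  95 145 162 116  81 115 133  81 113 142 142 142 141 140 143 151 150 149] B [151 150 149 150 152 151 149 149 135  73  68  67  68 112 163 146  69  74  74  74]
310 T [188 187 188 193 190 172 134 135 135 133 113  41  42  42  27  20 100 166 178 178 183 177] B [150 151 147 140 140 140 133 102  73 101 150 166 167 154  89  68  67  70  69  70]
T [671.3 285.7] rimT [650.7 282.2] rimB [523.9 282.2] B [511.5 285.7]
tank rows
lid TL [ 608.2 -266.7  106. ]
lid TR [ 609.  -450.9  106. ]
front L [ 405.2 -268.9  106. ]
front R [ 406.2 -449.3  106. ]
finLout [ 428.3 -270.6  138. ]
finLin [ 427.6 -325.3  138. ]
finRin [ 426.9 -378.8  138. ]
finRout [ 427.2 -436.8  138. ]
```

View pics/m8.png

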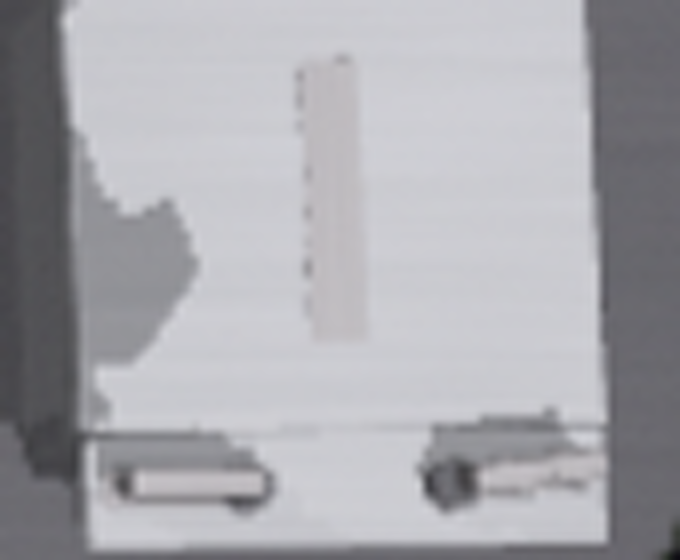

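Lid shut, flush; both buttons still clear at (190,484) and (530,475) of the crop. Turn both now.

```bash
python3 - <<'E'
from h import *
bot.grip(0,60)
def turn(px,py,s):   # s=+1 left, -1 right
    def T(f,off,z,r=32,**k):
        d=np.array([np.sin(f),s*np.cos(f)]); n=np.array([np.cos(f),-s*np.sin(f)]); p=np.array([px,py])+r*d-off*n
        return bot.movel([p[0],p[1],z],down(PI-s*f),**k)
    p=[px-32,py+s*32]; go(p[0],p[1],200,PI); T(0,32,118); T(0,17,118,max_speed=60)
    for d in range(0,81,10): T(np.radians(d),15.5,118,max_speed=60)
    st("80")
    for d in(85,90,94,98): 
        h=T(np.radians(d),15.5,118,max_speed=20,threshold=12); st((d,h))
        if h: break
    T(PI/2,35,118); T(PI/2,35,200)
turn(427,-323,1); turn(427,-395,-1)
go(330,-200,330,.0); 
c,a=snap("top5","top"); cv2.imwrite("pics/m9.png",np.hstack([cv2.resize(a[195:265,445:530],(400,330),interpolation=2),cv2.resize(a[165:245,215:365],(400,213),interpolation=2) if 0 else cv2.resize(a[165:290,200:360],(400,330),interpolation=2)]))
E
```

```text
80 t53.1 [ 455.8 -302.2  118. ] op0.001 gf0 [-0.8  0.3 -1.2]
(85, False) t53.4 [ 457.4 -304.6  118. ] op-0.003 gf0 [-0.5  0.7  0.1]
(90, False) t53.7 [ 458.5 -305.8  117.8] op0.001 gf3 [-1.1  5.8  3.2]
(94, False) t54.0 [ 459.5 -305.9  117.8] op0.001 gf6 [-1.3 10.5  5.8]
(98, False) t54.2 [ 460.3 -305.9  117.7] op0.000 gf9 [-0.1 16.   9.5]
80 t60.8 [ 455.7 -415.8  118. ] op0.005 gf0 [0.3 0.1 0.1]
(85, False) t61.1 [ 457.4 -413.3  118. ] op0.001 gf0 [ 0.4  0.  -0.2]
(90, False) t61.4 [ 458.9 -410.5  118. ] op-0.001 gf0 [ 0.3 -0.  -0.9]
(94, False) t61.7 [ 459.9 -408.9  118.1] op0.000 gf1 [-0.4 -2.8 -1.2]
(98, False) t62.0 [ 460.7 -408.8  118.3] op-0.001 gf4 [-0.6 -8.7 -4. ]
```

View pics/m9.png

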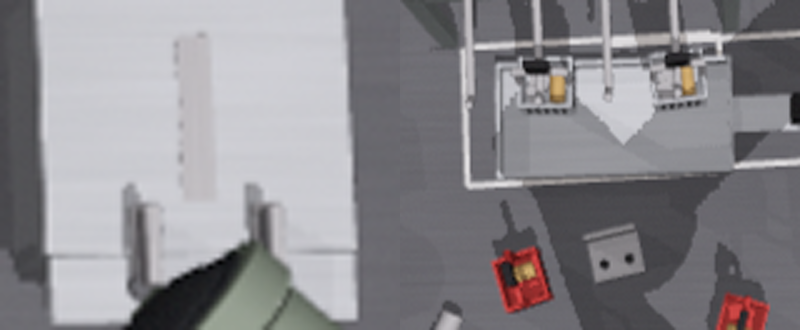

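Both buttons stand over the lid at their stops, but the pan has been knocked towards its parking side (rim 498–733). Measure its grip and slide it back.

```bash
python3 - <<'E'
from h import *
np.set_printoptions(precision=1,suppress=True,linewidth=200)
go(330,-330,330,0); c,a=snap("top6","top")
g=a.max(2); m=(g[170:235,330:400]<55).astype(np.uint8)
for k in cv2.findContours(m,0,1)[0]:
    if cv2.contourArea(k)>20: print(cv2.minAreaRect(k),[onz(c,p+[330,170],65)[:2] for p in cv2.boxPoints(cv2.minAreaRect(k))])
f=lambda u,v:((u-400+.5)/2.5-.5+200,(v+.5)/2.64-.5+165)
for p in((498,63),(731,57),(733,172),(502,179)):print(onz(c,f(*p),30))
cv2.imwrite("pics/m10.png",cv2.resize(a[170:240,225:385],(800,350),interpolation=2))
E
```

```text
((28.0, 35.5), (11.0, 4.0), 90.0) [array([596.7,   4.9]), array([596.5,  -6.7]), array([564.2,  -6.1]), array([564.4,   5.5])]
[642.4 351.1  30. ]
[645.3  73.5  30. ]
[514.7  73.   30. ]
[510.6 345.7  30. ]
```

View pics/m10.png

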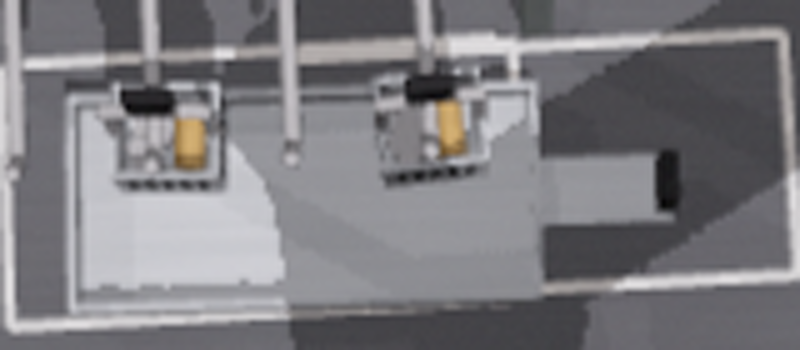

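```bash
python3 - <<'E'
from h import *
Y=PI+.013
bot.grip(.55,60); go(581,-1.5,150,Y); lin(581,-1.5,26); bot.grip(0,60); st("grip")
lin(599.5,25,26,PI+.03,max_speed=50); st("slid")
bot.grip(.5); lin(599.5,25,150,max_speed=100); st("up")
go(520,0,300,PI+.03); go(330,-330,330,0); bot.dwell(.5); c,a=snap("top7","top")
cv2.imwrite("pics/m11.png",np.vstack([cv2.resize(a[170:240,225:385],(800,350),interpolation=2),cv2.resize(a[190:270,400:560],(800,250),interpolation=2)]))
g=cv2.cvtColor(a,cv2.COLOR_BGR2GRAY).astype(int); np.set_printoptions(linewidth=200)
for v in(213,218): print(v,"L",g[v,222:238],"R",g[v,320:336])
for u in(278,): print(u,"T",g[174:196,u],"B",g[218:238,u])
E
```

```text
grip t71.6 [581.7  -1.3  27. ] op0.129 gf61 [-0.6  0.7  5.3]
slid t72.4 [600.1  24.   27. ] op0.132 gf61 [-1.2 -3.   6.5]
up t74.2 [599.   25.  149.2] op0.501 gf0 [-0.4 -1.  -1.7]
213 L [107 108 128 185 211 161 108 121 168 190 116 164 197 196 197 197] R [149 149 148 147 131  85  68  84 132 157 112  68  68  68  68  67]
218 L [106 107 116 168 214 185 106 114 158 191 125 165 195 195 195 194] R [149 149 150 148 137 100  69  73 114 160 138  68  69  68  70  68]
278 T [ 74  74  75  74  95 145 162 117  97 129 115  88 123 142 142 142 140 141 145 151 150 150] B [204 204 202 193 151 150 165 184 154 114 104 102 105 163 218 201 106 110 110 111]
```

View pics/m11.png

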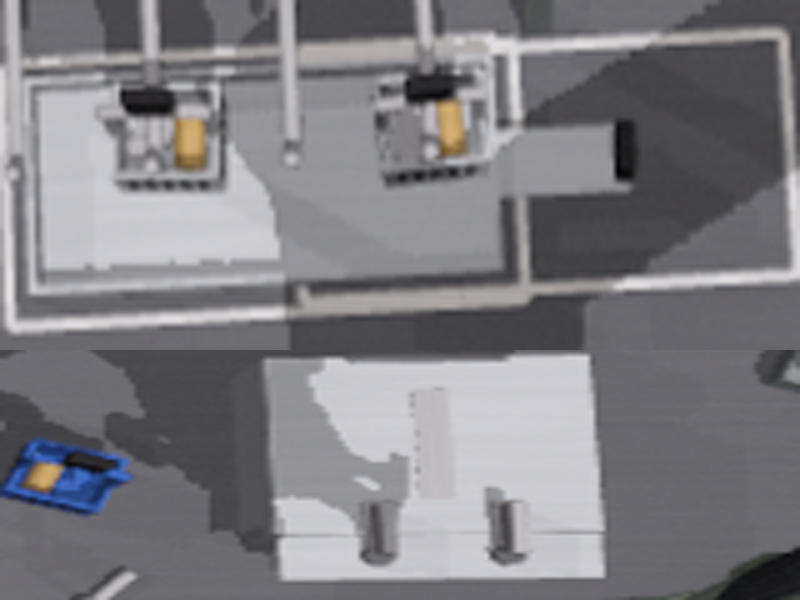

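The pan is back squarely in the drain outline, both baskets hang from their hooks, and the buttons are over the shut lid. Handing in.

```bash
python3 -c "
from h import *
bot.dwell(1); st('end'); print(bot.sign_off())"
```

```text
end t78.5 [ 330. -330.  330.] op0.500 gf0 [ 0.3 -0.5  0.5]
the job is handed in; nothing more can be done
None
```

The job is handed in at about 78 s: both baskets present hang on hooks 0 and 2, the lid is shut with both turnbuttons over it, and the pan lies in the drain outline after I slid it back from a mid-run knock.

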